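Put the last letter punch in the stand, in the cell that is clear

TASK

The last letter punch of the set is still in its red box: put it away in the wooden punch stand. Rod offcuts have dropped unseen into some of the empty cells, so lower the punch and feel gently for the cell that is clear to the bottom, never dropping it or forcing it, and leave it there, fully home and level with its neighbours. Leave the other punches and the tools where they are.

Things in the scene. Friction and masses are not known exactly. Their poses are not given: they have to be found in the camera images.
- new_punch: the punch to put away: square steel letter punch, 10 x 10 x 80 mm, about 60 g, upright in the middle cell of the red box, 38 mm showing. Origin at the centre of its lower end (the engraved face), z up the shank to the struck end, x and y square to the flats; the lowest 8 mm taper to 8.5 mm square
- punch_face (a point): centre of the lower end of the new punch (same point as its origin)
- punch_top (a point): centre of the upper, struck end of the new punch, 80 mm above the lower end
- red_box: red plastic punch box, fixed to the bench, 54 x 54 x 46 mm with 3 x 3 square cells, 16.5 mm apart, all empty but the middle one, which holds the new punch (cell 11.6 mm wide, 42 mm deep). Origin at the centre of its underside, z up
- stand: hardwood punch stand fixed to the bench, 44 (x) by 196 (y) by 50 mm high, one row of 7 square cells along its y, 24 mm apart, each 11.4 mm wide with 1 mm chamfer, 42 mm deep, square to x and y. Four hold punches; of the three empty cells two hold an unseen offcut of 10 mm rod, 10 to 20 mm tall, on the floor, one is clear. Origin: centre of underside, z up
- cell0 (a point): centre of the mouth of a cell of the stand, in its top face 50 mm above the bench, -72 mm along the stand's y from its middle; z up, cell floor 42 mm below
- cell1 (a point): centre of the mouth of a cell of the stand, in its top face 50 mm above the bench, -48 mm along the stand's y from its middle; z up, cell floor 42 mm below
- cell2 (a point): centre of the mouth of a cell of the stand, in its top face 50 mm above the bench, -24 mm along the stand's y from its middle; z up, cell floor 42 mm below
- cell3 (a point): centre of the mouth of a cell of the stand, in its top face 50 mm above the bench, 0 mm along the stand's y from its middle; z up, cell floor 42 mm below
- cell4 (a point): centre of the mouth of a cell of the stand, in its top face 50 mm above the bench, 24 mm along the stand's y from its middle; z up, cell floor 42 mm below
- cell5 (a point): centre of the mouth of a cell of the stand, in its top face 50 mm above the bench, 48 mm along the stand's y from its middle; z up, cell floor 42 mm below
- cell6 (a point): centre of the mouth of a cell of the stand, in its top face 50 mm above the bench, 72 mm along the stand's y from its middle; z up, cell floor 42 mm below
- punch_a: punch already in the stand, in one of the seven cells (which one varies): same make and size as the new punch (10 x 10 x 80 mm), its top 38 mm above the stand. Origin at the centre of its lower end on the cell floor, z up
- punch_b: punch already in the stand, in one of the seven cells (which one varies): same make and size as the new punch (10 x 10 x 80 mm), its top 38 mm above the stand. Origin at the centre of its lower end on the cell floor, z up
- punch_c: punch already in the stand, in one of the seven cells (which one varies): same make and size as the new punch (10 x 10 x 80 mm), its top 38 mm above the stand. Origin at the centre of its lower end on the cell floor, z up
- punch_d: punch already in the stand, in one of the seven cells (which one varies): same make and size as the new punch (10 x 10 x 80 mm), its top 38 mm above the stand. Origin at the centre of its lower end on the cell floor, z up
- lid: the red box's lid, 59 x 59 x 44 mm, lying mouth up on the bench; origin at the centre of its underside
- hammer: jeweller's hammer lying on the bench, about 260 mm long, 70 mm across the head, 25 mm high; origin under the middle of the handle, x along the handle to the head
- pliers_a: pliers with red handles lying on the bench, 165 mm long, 57 mm wide, 16 mm high; origin under the rivet, x towards the jaws
- pliers_b: pliers with red handles lying on the bench, 165 mm long, 57 mm wide, 16 mm high; origin under the rivet, x towards the jaws

How it is judged:
By the outcome, as a careful person would: the job done as asked, in the order asked, and still so for the second after the job is handed in, with the robot touching nothing.
It also fails if it takes over 58 s, if anything falls off the work surface, if the arm or the gripper's body presses on something with over 40 N, if the wrist force passes 120 N, or if a joint passes its speed limit or range.

ROBOT

A 6-joint arm with a two-finger parallel gripper is mounted at the origin on the work surface. World frame = base frame: x ahead of the robot, y to its left, z up, the work surface at z = 0. Lengths are in mm, angles in rad, forces in N, time in s.
With the tool pointing down it reaches from about 300 to 775 mm from the base axis. Payload 14.6 kg.
Tool frame: the origin (TCP) lies between the finger pads; the fingertips stand 19 mm ahead of it and the grasp point (between the pads) is the TCP (bot.tip_reach is the distance from the TCP to the fingertips, in mm); z points along the fingers, y is the line along which they close (so a half turn about z gives the same grasp; the last joint's range is limited). The gripper opens to 85 mm and grips with 20 to 120 N. Pads are 22 mm wide; open, the fingers measure 114 mm over their backs; the gripper's body (76 mm by 85 mm) begins 54 mm behind the grasp point. The pads swing forward as they close: fully open they stand 13 mm farther back than shut.
Start: joints at [1.066, 0.3, 1.521, -0, 1.321, -0.067], TCP at [233.168, 498.119, 250.281] pointing down, gripper open.
Joint ranges: [-3.03, 3.03], [-0.79, 2.21], [0.23, 2.52], [-1.04, 4.18], [0, 3.07], [-2.55, 2.55]. Speed limits (rad/s): [2.22, 2.22, 2.57, 3.14, 3.14, 3.14].

INTERFACE

Orientations are given as a unit quaternion [x, y, z, w].
In Python, from bench import bot, hand, planner, status, camera, workorder gives the robot as it stands. Calls block until the motion is done:
- bot.move_to(position, orientation): joint-space move of the TCP to a pose.
- bot.line_to(position, rot=None, vel=150, f_stop=None): straight line of the TCP; rot=None keeps the orientation; vel is the mean speed in mm/s. With f_stop (N) it stops when the force on the tool has changed by that much, and returns True; else False.
- bot.move_j(angles): joint-space move.
- hand.command_gripper(opening): opening from 0.0 (shut) to 1.0 (fully open); the grip force is fixed at half the most; returns when the fingers have stopped.
- bot.wait(seconds).
- planner.inverse_kinematics(position, orientation): joint angles nearest the present ones, or None.
- status.read_state(): the state.
- camera(name): name is "side" or "top" or "wrist"; returns a dict with "pixels" (400x640x3 uint8, red, green, blue), "K" (3x3 intrinsics, pixels), "k1" (the pictures are not rectified: a ray, as slopes to the right and down, at radius r is drawn at 1 + k1 r^2 times it, then the intrinsics apply), "extrinsics" (4x4, takes a point from world to camera coordinates). Camera axes: x right, y down, z forward; pixel columns grow to the right and rows downward; lengths in mm; the calibration is good to about 2 mm. A picture is of the moment at which its call begins. There is no depth.
A pose or a line that the arm cannot do raises bot.MotionError and nothing moves.
- workorder.close_job(): hands the job in; it is judged then, once.
The state is a dict: "time": time; "joint_pos": joint angles; "joint_velocities": joint speeds; "effort": joint torques, N m; "eef_pos": TCP position; "tcp_rot": TCP orientation; "ft_force": force on the tool from outside, world axes, zero at the start; "torque": the same for the moment, N m; "finger_gap": opening from 0.0 (shut) to 1.0 (fully open); "gripper_force": force on a finger pad.
Only numpy, scipy, OpenCV 4.12 (cv2) and the standard library are available. Lean on these libraries where they do the work, as an engineer would, in place of code of your own. Each camera call takes 0.05 s, during which the arm holds its last target. There are 200 camera calls.

## Working session

There is one attempt and no reset: what is moved stays moved. The work goes in short steps, each a Python script; the robot and the scene stay as the last script left them, time stands still between calls to the robot, and variables do not carry over. Pictures are saved under pics/ and viewed, at most 10 in all, crops included, and the job is handed in when it is done.

```bash
mkdir -p pics; ls
python3 - <<'E'
from bench import bot, hand, planner, status, camera, workorder
import cv2,numpy as np
for n in("top","side"):
    c=camera(n); cv2.imwrite(f"pics/{n}0.png",c["pixels"][:,:,::-1]); print(n,c["K"],c["k1"],c["extrinsics"])
print(status.read_state())
E
```

```text
pics
top [[383.35824367   0.         321.82947866]
 [  0.         383.35824367 195.39987846]
 [  0.           0.           1.        ]] -0.08401149697006502 [[-1.14808865e-02 -9.99576901e-01  2.67246576e-02 -1.41056952e+01]
 [-9.89324584e-01  7.47205647e-03 -1.45537062e-01  5.95312968e+02]
 [ 1.45275798e-01 -2.81102552e-02 -9.88991788e-01  7.47791836e+02]
 [ 0.00000000e+00  0.00000000e+00  0.00000000e+00  1.00000000e+00]]
side [[461.26639917   0.         316.48486443]
 [  0.         461.26639917 204.90039877]
 [  0.           0.           1.        ]] -0.028284654502328588 [[ 7.20520196e-01 -6.93267021e-01 -1.52146415e-02 -4.29516567e+02]
 [-3.65775552e-01 -3.61331318e-01 -8.57699204e-01  2.91578418e+02]
 [ 5.89117046e-01  6.23554742e-01 -5.13926639e-01  6.27602100e+02]
 [ 0.00000000e+00  0.00000000e+00  0.00000000e+00  1.00000000e+00]]
{'time': 0.1, 'joint_pos': array([ 1.06641318e+00,  3.00395336e-01,  1.52152956e+00,  2.55096192e-05,
        1.32070189e+00, -6.65734737e-02]), 'joint_velocities': array([ 1.12550690e-03, -8.82965533e-04,  2.72591289e-05, -7.88714207e-04,
       -4.18178033e-04, -7.08819751e-04]), 'effort': array([-7.83028881e-04, -5.44382787e+01, -3.62363613e+01, -9.98790051e-05,
        3.07882976e-03,  5.85341968e-05]), 'eef_pos': array([233.06655215, 497.96229977, 249.78465822]), 'tcp_rot': array([ 2.17163786e-01,  9.76135043e-01, -4.92661471e-04, -1.57471254e-04]), 'ft_force': array([ 0.69144801, -0.7075085 ,  0.07904812]), 'torque': array([ 0.02428936, -0.02144189,  0.01978306]), 'gripper_force': 0.0, 'finger_gap': 0.9975341403663504}
```

View pics/top0.png

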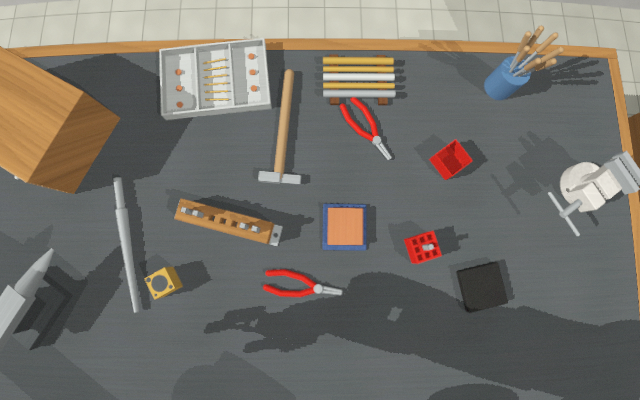

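View pics/side0.png

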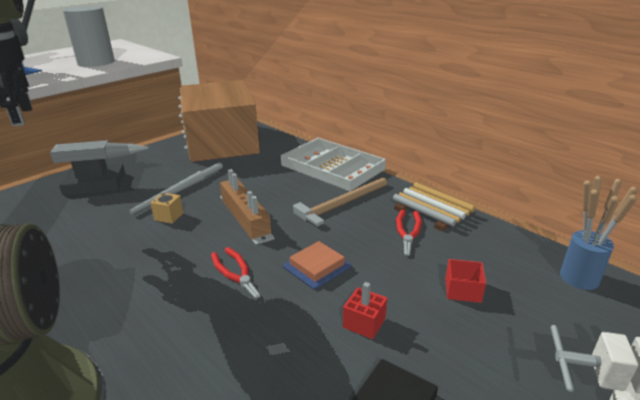

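The top view shows the red box around (423,247) with the punch in it, and the stand from (178,208) to (272,236) holding four punches. Next I'll get rough positions and take wrist close-ups.

```bash
cat > h.py <<'E'
from bench import bot, hand, planner, status, camera, workorder
import cv2,numpy as np,json
from scipy.spatial.transform import Rotation as R
def norm(c,px):
    q=(np.array(px,float)-[c["K"][0][2],c["K"][1][2]])/c["K"][0][0]
    s=q.copy()
    for _ in range(20): s=q/(1+c["k1"]*(s@s))
    return s
def ray(c,px):
    E=np.array(c["extrinsics"]); d=E[:3,:3].T@np.append(norm(c,px),1)
    return -E[:3,:3].T@E[:3,3], d/np.linalg.norm(d)
def at_z(c,px,z):
    o,d=ray(c,px); return o+d*(z-o[2])/d[2]
def tri(rs):
    A=sum(np.eye(3)-np.outer(d,d) for o,d in rs); b=sum((np.eye(3)-np.outer(d,d))@o for o,d in rs)
    p=np.linalg.solve(A,b); return p,[float(np.linalg.norm((np.eye(3)-np.outer(d,d))@(p-o))) for o,d in rs]
def proj(c,p):
    E=np.array(c["extrinsics"]); q=E[:3,:3]@p+E[:3,3]; s=q[:2]/q[2]; s=s*(1+c["k1"]*(s@s))
    return s*c["K"][0][0]+[c["K"][0][2],c["K"][1][2]]
def down(yaw):  # tool z down; tool y at angle yaw from world x axis... x axis = (cos,sin)
    c,s=np.cos(yaw),np.sin(yaw)
    return R.from_matrix(np.array([[c,s,0],[s,-c,0],[0,0,-1]])).as_quat()
def snap(name,f):
    c=camera(name); cv2.imwrite(f"pics/{f}.png",c["pixels"][:,:,::-1])
    json.dump({k:np.array(c[k]).tolist() for k in("K","k1","extrinsics")},open(f"pics/{f}.json","w")); return c
def load(f): return json.load(open(f"pics/{f}.json"))
E
python3 - <<'E'
from h import *
t=snap("top","t"); s=snap("side","s"); w=camera("wrist")
for p in[(423,247),(178,208),(272,236)]: print(at_z(t,p,50).round())
E=np.array(w["extrinsics"]); st=status.read_state(); Rt=R.from_quat(st["tcp_rot"]).as_matrix()
o=-E[:3,:3].T@E[:3,3]; print("wristcam in tool",Rt.T@(o-st["eef_pos"]), (Rt.T@E[:3,:3].T).round(3),w["K"],w["k1"])
E
```

```text
[ 486. -225.   50.]
[570. 275.  50.]
[512.  82.  50.]
wristcam in tool [ 8.50634270e+01  5.97268472e-04 -1.22144784e+02] [[-0.    -0.946 -0.325]
 [ 1.    -0.    -0.   ]
 [ 0.    -0.325  0.946]] [[302.41334191   0.         320.70819987]
 [  0.         302.41334191 204.71338818]
 [  0.           0.           1.        ]] -0.028493013594585673
```

Run:
```python
from h import *
y=np.radians(73.3); q=down(y); ux=np.array([np.cos(y),np.sin(y),0]); uy=np.array([np.sin(y),-np.cos(y),0])
S=np.array([541,178,160.]); B=np.array([486,-225,150.])
for n,P in(("sA",S+40*uy-10*ux),("sB",S-40*uy-10*ux),("bA",B+35*uy),("bB",B-35*uy)):
    bot.move_to(P,q) if n[1]=="A" else bot.line_to(P)
    bot.wait(.2); snap("wrist",n)
print(status.read_state()["time"],status.read_state()["joint_pos"])
for n in("s","b"):
    a=[cv2.imread(f"pics/{n}{k}.png")for k in"AB"]
    cv2.imwrite(f"pics/{n}AB.png",cv2.resize(np.vstack([i[0:400] for i in a]),None,fx=.74,fy=.74))
```

```text
5.875 [-5.16357442e-01  3.03755132e-01  1.76685850e+00  6.26028304e-06
  1.07115852e+00 -2.25034932e-01]
```

View pics/sAB.png

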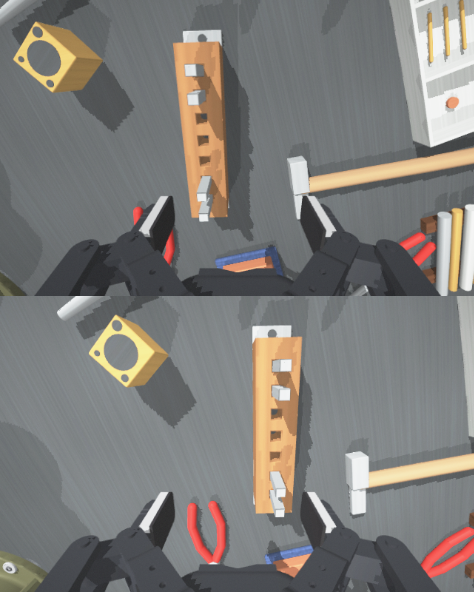

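View pics/bAB.png

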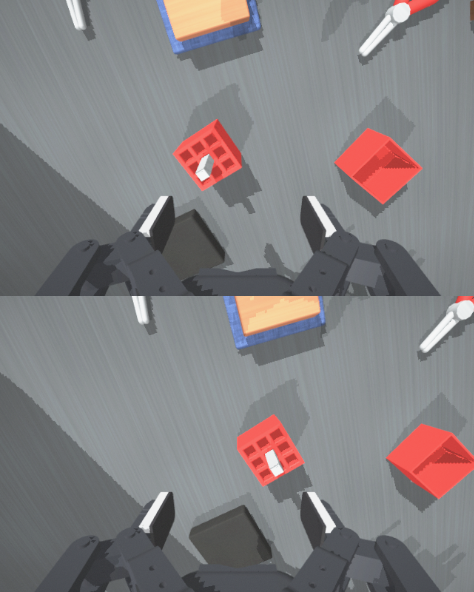

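The wrist views show the stand with, from the far end, cells filled, filled, three empty, filled, filled. The punch is in the middle of the box, turned about 30° to the picture. Enlarged crops next.

Run:
```python
import cv2,numpy as np
A,B,C,D=[cv2.imread(f"pics/{n}.png") for n in("sA","sB","bA","bB")]
f=lambda i,x,y,w,h,s:cv2.resize(i[y:y+h,x:x+w],None,fx=s,fy=s,interpolation=cv2.INTER_CUBIC)
a=f(A,228,35,90,270,3); b=f(B,328,35,90,270,3)
def grid(i,x,y,s,st):
    for k in range(0,i.shape[1],int(st*s)): cv2.putText(i,str(int(x+k/s)),(k,10),0,.35,(255,255,255),1); cv2.line(i,(k,0),(k,4),(255,255,255),1)
    for k in range(0,i.shape[0],int(st*s)): cv2.putText(i,str(int(y+k/s)),(0,k+4),0,.35,(255,255,255),1)
    return i
z=f(A,228,35,90,100,6);
# stand: each scaled 4 in x,  2.2 in y not isotropic -> keep isotropic halves
s=2.2
o=np.hstack([cv2.resize(A[35:305,228:318],None,fx=4.4,fy=2.2,interpolation=2),cv2.resize(B[35:305,328:418],None,fx=4.4,fy=2.2,interpolation=2)])
cv2.imwrite("pics/scrop.png",o)
cv2.imwrite("pics/bcrop.png",np.hstack([f(C,230,155,100,105,4),f(D,315,155,100,105,4)]))
```

```text
(no output)
```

View pics/scrop.png

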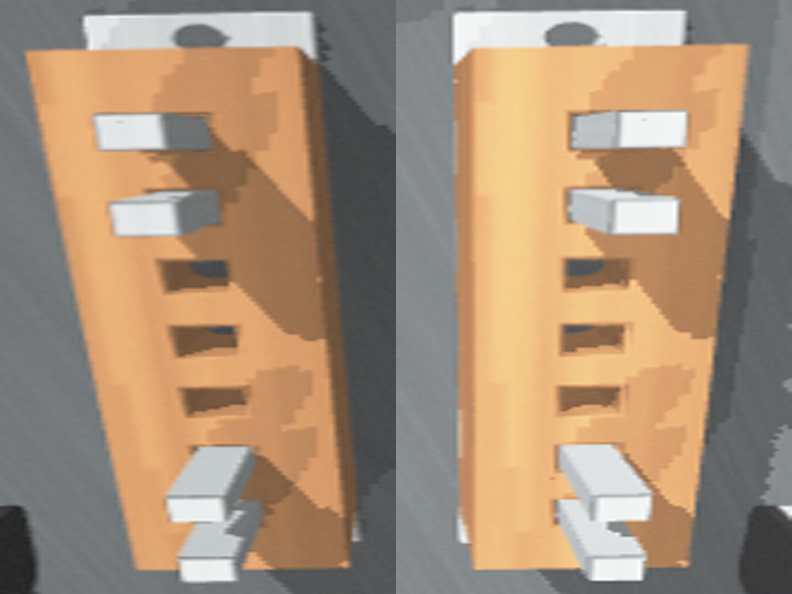

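View pics/bcrop.png

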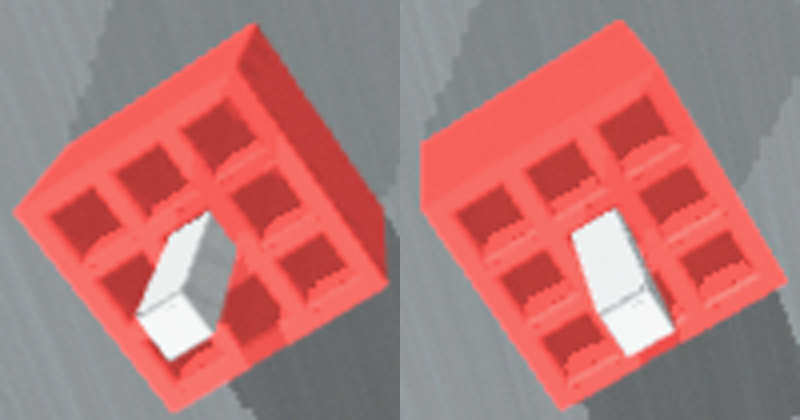

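The near empty cell looks dark to the floor. Both of the others show something grey inside. I'll fit the stand and box poses from the pixels I read off.

```bash
cat > fit.py <<'E'
from h import *
from scipy.optimize import least_squares
sA,sB,bA,bB=[load(n) for n in("sA","sB","bA","bB")]
pa=lambda x,y:(228+x/4.4,35+y/2.2); pb=lambda x,y:(328+(x-396)/4.4,35+y/2.2)
qa=lambda x,y:(230+x/4,155+y/4); qb=lambda x,y:(315+(x-400)/4,155+y/4)
for n,a,b in(("far",(194,276),(598,275)),("mid",(205,340.5),(594.5,339)),("near",(215,402),(592,400)),("cFL",(27,51),(471,47))):
    p,e=tri([ray(sA,pa(*a)),ray(sB,pb(*b))]); print(n,p.round(1),np.round(e,1))
print("punchtop",*tri([ray(bA,qa(174.5,324.5)),ray(bB,qb(638,323))]))
def pose(v,P): return R.from_euler("z",v[3]).apply(P)+v[:3]
def fit(obs,v0):
    f=lambda v:np.concatenate([proj(c,pose(v,np.array(P,float)))-np.array(px) for c,px,P in obs])
    r=least_squares(f,v0,loss="soft_l1"); print("pose",r.x[:3].round(1),np.degrees(r.x[3]).round(2),"res px\n",f(r.x).reshape(-1,2).round(1).tolist()); return r.x
# stand frame with its origin at top face, x along row to far end, y to the left in picture
so=[(sA,pa(27,51),(98,22,0)),(sA,pa(301,49),(98,-22,0)),(sA,pa(133,568),(-98,22,0)),(sB,pb(471,47),(98,22,0)),(sB,pb(748,46),(98,-22,0)),(sB,pb(474,568),(-98,22,0)),(sB,pb(690,566),(-98,-22,0))]
for X,a,b in((24,(194,276),(598,275)),(0,(205,340.5),(594.5,339)),(-24,(215,402),(592,400))):
    so+=[(sA,pa(*a),(X,0,0)),(sB,pb(*b),(X,0,0))]
# punch tops in the stand, 38 above
for X,a,b in((72,(130,131),(653,129)),(48,(147,217),(645,214)),(-48,(197,509),(623,508)),(-72,(209,569),(615,569))):
    so+=[(sA,pa(*a),(X,0,38)),(sB,pb(*b),(X,0,38))]
S=fit(so,[541,178,50,np.radians(73.3)])
bo=[(bA,qa(14,211),(-27,27,0)),(bA,qa(175,410),(-27,-27,0)),(bA,qa(386,283),(27,-27,0)),(bB,qb(422,208),(-27,27,0)),(bB,qb(563,408),(-27,-27,0)),(bB,qb(785,282),(27,-27,0))]
for Y in(0,):bo+=[(bA,qa(174.5,324.5),(0,0,38)),(bB,qb(638,323),(0,0,38))]
B=fit(bo,[486,-225,46,np.radians(15)])
np.save("S.npy",S);np.save("B.npy",B)
E
python3 fit.py
```

```text
far [550.6 207.3  49.4] [0.1 0.1]
mid [544.5 184.3  49. ] [0. 0.]
near [538.4 161.3  49.5] [0.1 0.1]
cFL [548.7 284.3  46.8] [0.1 0.1]
punchtop [ 486.53473902 -228.8223223    82.32645214] [0.14743605342696248, 0.14743605342692026]
pose [544.5 183.8  47.7] 74.81 res px
 [[0.0, -0.2], [-0.3, -1.3], [1.0, 0.1], [0.5, 0.2], [-0.1, -0.9], [-0.1, -0.2], [-1.0, -0.5], [0.7, 0.1], [-0.0, -0.3], [0.5, 0.2], [-0.1, 0.2], [0.3, -0.1], [-0.4, 0.2], [0.1, 0.2], [-0.1, -0.1], [-0.4, 0.8], [0.2, 1.1], [-0.2, 0.1], [-0.2, 0.0], [-0.5, 0.2], [0.4, -0.3]]
pose [ 486.4 -229.3   43.9] 16.61 res px
 [[0.3, -0.1], [-0.3, 0.1], [0.2, -0.1], [-0.2, -0.0], [-0.5, 0.0], [0.4, -0.7], [0.1, 0.6], [-0.2, 0.1]]
```

Run:
```python
from h import *
x,y,_,a=np.load("B.npy"); q=down(a+np.pi/2); P=np.array([486.5,-229.0,0])
bot.move_to(P+[0,0,140],q)
print(bot.line_to(P+[0,0,71],vel=60,f_stop=8), status.read_state()["eef_pos"])
hand.command_gripper(0.0); s=status.read_state(); print(s["finger_gap"],s["gripper_force"],s["ft_force"],s["time"])
print(bot.line_to(P+[0,0,200],vel=80,f_stop=10)); s=status.read_state(); print(s["finger_gap"],s["eef_pos"],s["ft_force"],s["time"])
snap("wrist","held")
w=cv2.imread("pics/held.png"); c=snap("side","heldS"); i=cv2.imread("pics/heldS.png"); u,v=proj(c,P+[0,0,160]).astype(int)
cr=i[max(0,v-50):v+50,max(0,u-50):u+50]
cv2.imwrite("pics/heldc.png",np.hstack([cv2.resize(w[200:400,220:420],(400,400)),cv2.resize(cr,(400,400))]))
```

```text
False [ 486.67047088 -229.09480322   71.36790576]
0.10538410625685138 58.46000075340271 [-0.42385455  0.25836465  2.84112915] 8.4667
False
0.10337036146829254 [ 486.37776774 -228.93941624  199.57152583] [ 0.04654129  0.84280598 -1.32530144] 10.2333
```

View pics/heldc.png

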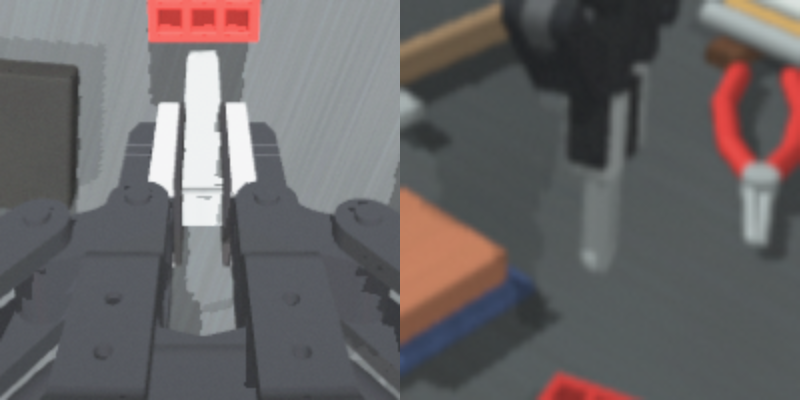

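The punch is held straight, its tip at about (321,226) and its top edge at about (321,294) in the full wrist picture. I'll check the offset in the hand numerically.

Run:
```python
from h import *
c=load("held"); s=status.read_state(); T=R.from_quat(s["tcp_rot"]).as_matrix(); p=s["eef_pos"]
for dx in(-1,0,1):
  print(dx,[proj(c,p+T@np.array(v)).round(1).tolist() for v in((4.25+dx,0,66.6),(5+dx,0,-13.4),(-5+dx,0,-13.4))])
```

```text
-1 [[321.8, 227.8], [322.2, 300.4], [322.2, 319.5]]
0 [[321.8, 226.4], [322.2, 298.5], [322.2, 317.6]]
1 [[321.8, 225.1], [322.3, 296.5], [322.2, 315.8]]
```

Run:
```python
from h import *
a=np.load("S.npy")[3]; q=down(a); P=np.array([538.3,161.0,0])
bot.move_to(P+[0,0,200],q); bot.line_to(P+[0,0,127],vel=120); bot.wait(.2)
print(status.read_state()["ft_force"].round(1))
hit=bot.line_to(P+[0,0,72.5],vel=20,f_stop=4); s=status.read_state()
print(hit,s["eef_pos"].round(2),s["ft_force"].round(1),s["torque"].round(2),s["time"])
```

```text
[ 0.4 -0.2 -1.7]
True [538.39 161.02  75.1 ] [0.3 0.2 5.1] [-0.08  0.12  0.05] 15.0667
```

It went to z = 75.1, and the expected home height is 75.4, with no side force. That makes this the clear cell, so I'll release, retreat and check.

Run:
```python
from h import *
p=status.read_state()["eef_pos"]; a=np.load("S.npy")[3]
hand.command_gripper(0.45); bot.wait(.2)
print(bot.line_to([p[0],p[1],165],vel=60,f_stop=8), status.read_state()["ft_force"].round(1))
uy=np.array([np.sin(a),-np.cos(a),0]); ux=np.array([np.cos(a),np.sin(a),0])
bot.line_to(np.array([544.5,183.8,165])-10*ux+35*uy); bot.wait(.3); c=snap("wrist","endA")
bot.line_to(np.array([544.5,183.8,165])-10*ux-35*uy); bot.wait(.3); d=snap("wrist","endB"); s=snap("side","endS")
i=[cv2.imread(f"pics/end{k}.png") for k in"ABS"]; out=[];
for n,cc,im in zip("ABS",(c,d,s),i):
    u,v=proj(cc,np.array([540,168,70.])).astype(int); h=50 if n=="S" else 70
    u0,v0=max(0,u-h),max(0,min(v-h,400-2*h)); print(n,u0,v0); out.append(cv2.resize(im[v0:v0+2*h,u0:u0+2*h],(266,266) if 0 else (400,400),interpolation=2))
blank=np.zeros_like(out[0]); cv2.imwrite("pics/end.png",cv2.resize(np.vstack([np.hstack(out[:2]),np.hstack([out[2],blank])]),(600,600)))
for n,cc in(("A",c),("B",d),("S",s)): print(n,"pred tops",[proj(cc,np.array([544.5+X*np.cos(a),183.8+X*np.sin(a),86.])).round(1).tolist() for X in(-72,-48,-24)])
print(status.read_state()["time"])
```

```text
False [ 0.7 -0.2  0.2]
A 207 153
B 296 153
S 194 142
A pred tops [[278.2, 296.5], [276.7, 270.0], [275.1, 241.6]]
B pred tops [[366.0, 296.8], [367.6, 270.3], [369.3, 241.8]]
S pred tops [[253.7, 197.4], [249.5, 192.5], [245.4, 187.8]]
19.0833
```

View pics/end.png

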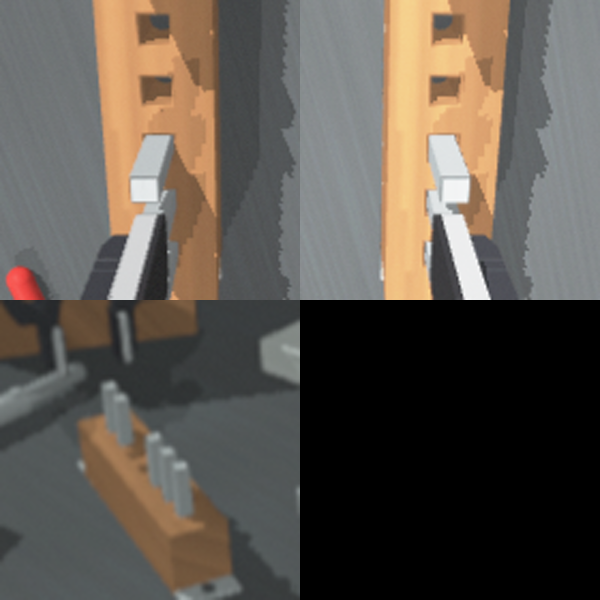

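The side view shows the new punch's top at about (153,436), in line with its neighbours at (167,450) and (180,464). In wrist view A its top is within 1 px of where a fully home punch should be. I'm handing the job in.

```bash
python3 -c "
from bench import workorder
print(workorder.close_job())"
```

```text
the job is handed in; nothing more can be done
None
```

The new punch is in the clear cell of the stand (the end one of the three empty cells, nearest the red box), fully home and level with its neighbours; the job was handed in at about 19 s, and the judge's verdict was not shown.

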